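# Draw the serving spoon out from under the coaster rack and hold it over the candy dish

### The job

The long steel serving spoon lies in the wooden cutlery caddy with its bowl under the coaster rack, so it will not lift out level: take it by the handle, tilt it and draw it out diagonally through the open half of the caddy, leaving the caddy, jars, cup and candy dish where they stand. Then bring it over the candy dish, ready to serve: finish while still holding the spoon still and level, hollow side up, with its bowl centred over the dish, touching nothing, a hand's breadth or less above the rim.

Things in the scene. Friction and masses are not known exactly. Their poses are not given: they have to be found in the camera images.
- caddy: Loose wooden cutlery caddy, 1.1 kg, on the lazy Susan: an open-topped box 310 long (its x) x 136 wide (y), well inside 294 x 120. Origin: centre of its underside, z up. Floor 8 thick, walls 8 thick, wall tops 64 above the underside. A fixed coaster rack roofs its -x end (towards the robot).
- caddy_shelf (a point): middle of the free edge of the coaster rack's shelf, on its underside: caddy x = -30, y = 0, z = 64. The shelf is 8 thick and roofs the well from here to the caddy's -x end; its rails and stack of cork coasters (all fixed) reach 84 above the caddy's underside.
- caddy_mouth (a point): centre of the caddy's opening, level with the wall tops: caddy x = +58.5, y = 0, z = 64. The opening is 177 long (caddy x = -30 to +147) x 120 wide: shorter than the spoon.
- spoon: Loose steel serving spoon, 260 long, 120 g, hollow up on the caddy's floor (8 above its underside), bowl under the shelf, handle towards the open end. Origin: underside level, mid length; x to the handle's end, z up out of the hollow. Oval bowl 80 x 54, 18 deep, x = -130 to -50. Centre of mass near x = -30.
- spoon_grip (a point): middle of the handle at a good place to pinch it across its width: spoon x = +25, z = 21.5, handle 14 wide. The handle is a flat bar 5 thick, arched: z = 25 (width 12) at x = -8, z = 13.5 (width 18) at x = +70, z = 5 (width 23) at x = +112.
- spoon_bowl (a point): lowest point of the spoon's bowl, its underside below the centre of the oval: spoon x = -90, z = 0 (mm)
- spoon_tip (a point): front tip of the spoon's bowl, on its rim: spoon x = -130, z = 18
- spoon_end (a point): end of the spoon's handle: spoon x = +130, z = 3
- dish: Loose round white porcelain candy dish with a gold rim, 140 across, 50 high, holding small round sweets, none above the rim; it stands on the lazy Susan to the left or right of the caddy. Origin: centre of its underside.
- dish_rim (a point): centre of the candy dish's mouth at the height of the rim, 50 above its underside
- lazy_base: Foot of the lazy Susan, fixed to the table; origin on the table under the turning axis. Its dark wooden platter, 620 across, has its top 28 above the table, carries everything else and turns stiffly (about 0.5 N m) if something on it is pushed.
- cup: Loose green ceramic cup, 76 across, 85 high, handle sticking out about 33 on its own +y; it stands on the other side of the caddy from the candy dish. Origin: centre of its underside. Leave alone.
- jar_short: Loose closed glass jar, 66 across, 90 high, near the far edge of the lazy Susan beyond the caddy's open end. Origin: centre of its underside. Leave alone.
- jar_mid: The same kind of jar, 120 high, beside it. Leave alone.
- jar_tall: The same kind of jar, 150 high, beside it. Leave alone.
Things that resemble listed ones, but are neither listed nor needed, are in the scene too. There is more than one size of the dish; the job needs the larger.

How it is judged:
By the outcome, as a careful person would: the job done as asked, in the order asked, and still so for the second after the job is handed in, while the arm keeps its last pose, push and grip.
It also fails if it takes over 43 s, if anything falls off the work surface, if the arm or the gripper's body presses on something with over 40 N, if the wrist force passes 120 N, or if a joint passes its speed limit or range.

### The arm

A 7-joint arm with a two-finger parallel gripper is mounted at the origin on the work surface. World frame = base frame: x ahead of the robot, y to its left, z up, the work surface at z = 0. Lengths are in m, angles in rad, forces in N, time in s.
With the tool pointing down it reaches from about 0.4 to 0.85 m from the base axis. Payload 10.4 kg.
Tool frame: the origin (TCP) lies midway between the tips of the shut fingers; the grasp point (between the pads) lies 19 mm behind it (manip.hold_point_z is the distance from the TCP to the grasp point, in m); z points along the fingers, y is the line along which they close (so a half turn about z gives the same grasp; the last joint's range is limited). The gripper opens to 85 mm and grips with 20 to 120 N. Pads are 22 mm wide; open, the fingers measure 114 mm over their backs; the gripper's body (76 mm by 85 mm) begins 54 mm behind the grasp point. The pads swing forward as they close: fully open they stand 13 mm farther back than shut.
Start: joints at [1.253, 0.332, -0.065, 1.46, 0.022, 1.35, -0.088], TCP at [0.182, -0.598, 0.231] pointing down, gripper open.
Joint ranges: [-2.6, 2.6], [-0.5, 2.12], [-1.47, 1.34], [0.16, 2.42], [-1.27, 4.41], [0.06, 2.06], [-2.6, 2.6]. Speed limits (rad/s): [2.22, 2.22, 2.79, 2.79, 3.14, 3.14, 3.14].

### API

Orientations are given as a unit quaternion [x, y, z, w].
In Python, from workcell import manip, eyes, job gives the robot as it stands.
- The arm moves only by the shell command python3 -m crank 'ROWS' [FORCE]. ROWS is JSON, a list that holds one entry, the list of rows, each a list of 7 numbers: the finger opening in cm, from 0 to 8.54, then the shift along the world's x, y, z in cm, then the turn, a rotation vector about the world's x, y, z in degrees. In form: [[[hand, x, y, z, ax, ay, az], ...]]. A call has 1 to 20 rows; each row shifts and turns the commanded pose from where the row before left it; what a row does not reach is not made up. A row lasts 1/8 s, in which the tool goes at most 62.5 mm and 10.7 degrees, less where a joint would pass 70% of its speed; a pose out of reach is approached as far as the arm can. A call with a gripper value outside its range is refused whole. The fingers move at their own pace and stop on an object; FORCE is the grip in N (left out, the last holds). Time passes only in rows, so rows that do not move let the fingers close. It gives the time, the measured TCP pose, the force, the opening and the grip force at its end, in the units of the state.
- manip.get_obs(): the state, without advancing time (a new reading comes with each control period).
- eyes.camera(name): name is "side" or "top"; returns (picture, depth): 400x640x3 uint8, red, green, blue; 400x640 float32, m along the optical axis (not along the pixel's ray), 0 where there is no reading.
- eyes.camera_params(name): a dict with "fx", "fy", "cx", "cy" (pixels), "world_from_camera" (4x4, takes a point from camera to world coordinates). Camera axes: x right, y down, z forward; pixel columns grow to the right and rows downward; lengths in m; the calibration is good to about 2 mm. A picture is of the moment at which its call begins. camera_params takes no time and is no camera call.
- job.hand_in(): hands the job in; it is judged then, once.
The state is a dict: "clock": time; "joint_pos": joint angles; "joint_velocities": joint speeds; "tau": joint torques, N m; "position": TCP position; "ee_rot": TCP orientation; "ft_force": force on the tool from outside, world axes, zero at the start; "torque": the same for the moment, N m; "grip_width": opening from 0.0 (shut) to 1.0 (fully open); "grasp_force": force on a finger pad.
Only numpy, scipy, OpenCV 4.12 (cv2) and the standard library are available. Lean on these libraries where they do the work, as an engineer would, in place of code of your own. Each camera call takes 0.05 s, during which the arm holds its last target. There are 200 camera calls.

## Working session

There is one attempt and no reset: what is moved stays moved. The work goes in short steps, Python scripts to look and compute and a shell command to move; the robot and the scene stay as the last step left them, time stands still between calls to the robot, and variables do not carry over. Pictures are saved under pics/ and viewed, at most 10 in all, crops included, and the job is handed in when it is done.

```bash
ls; mkdir -p pics
python3 - <<'E'
from workcell import manip, eyes, job
import cv2, numpy as np
for n in("top","side"):
    p,d=eyes.camera(n); cv2.imwrite(f"pics/{n}0.png",p[:,:,::-1]); np.savez(f"{n}0.npz",p=p,d=d)
    k=eyes.camera_params(n); print(n,k["fx"],k["cx"],k["cy"],np.round(k["world_from_camera"],3).tolist())
o=manip.get_obs(); print(o["clock"],o["position"],o["ee_rot"],o["ft_force"],manip.hold_point_z)
E
```

```text
pics
top 459.24111218767774 327.4276771735759 206.16241296714404 [[0.019, -0.998, 0.066, 0.472], [-0.999, -0.02, -0.026, -0.112], [0.028, -0.066, -0.997, 1.338], [0.0, 0.0, 0.0, 1.0]]
side 502.9191690080911 316.03767374488143 203.19504501232257 [[-0.854, -0.338, 0.396, -0.028], [-0.52, 0.549, -0.654, 0.8], [0.004, -0.764, -0.645, 1.016], [0.0, 0.0, 0.0, 1.0]]
0.1 [ 0.18147631 -0.59771706  0.23060364] [ 9.89156124e-01  1.46866445e-01 -1.24183096e-04 -6.27647760e-04] [-0.19583811  0.31082076  1.11779575] 0.0187
```

View pics/top0.png

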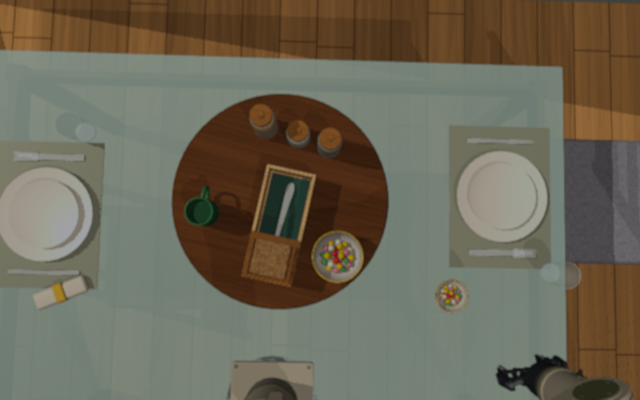

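View pics/side0.png

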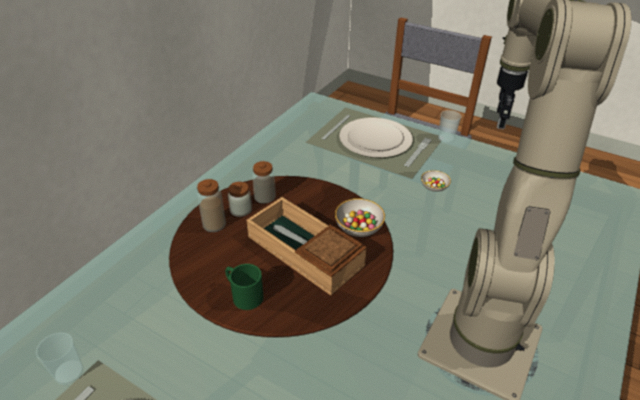

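The top view shows the caddy at about (280,225) with its open end up, and the spoon handle from (291,184) to (278,235). The jars are at (262,118), (298,132) and (329,140), and the cup is at (202,211). There are two candy dishes: a large one at (338,257) on the platter beside the caddy, and a small one at (451,295) on the bare table. The one on the platter fits the description. The side view shows the same layout. I'll measure and enlarge a crop to confirm.

```bash
cat > h.py <<'E'
import numpy as np, cv2
from workcell import manip, eyes, job
def ray(n,u,v,z):
    k=eyes.camera_params(n);T=np.array(k["world_from_camera"])
    d=T[:3,:3]@np.array([(u-k["cx"])/k["fx"],(v-k["cy"])/k["fy"],1.]);o=T[:3,3]
    return o+d*(z-o[2])/d[2]
def cloud(n,D):
    k=eyes.camera_params(n);T=np.array(k["world_from_camera"])
    v,u=np.mgrid[0:400,0:640]
    P=np.stack([(u-k["cx"])/k["fx"]*D,(v-k["cy"])/k["fy"]*D,D],-1)
    return P@T[:3,:3].T+T[:3,3]
E
python3 - <<'E'
from h import *
f=np.load("top0.npz");p,d=f["p"],f["d"]
W=cloud("top",d)
c=p[150:300,170:370,::-1]; cv2.imwrite("pics/crop.png",cv2.resize(c,(800,600),interpolation=cv2.INTER_CUBIC))
# caddy: points with height between 85..120 mm within region
u0=slice(150,300),slice(235,325)
Z=W[...,2]
m=np.zeros(Z.shape,np.uint8)
m[150:295,232:322]=((Z>0.075)&(Z<0.125)&(d>0))[150:295,232:322]
cc=cv2.connectedComponentsWithStats(m); i=1+np.argmax(cc[2][1:,4])
q=W[cc[1]==i]; r=cv2.minAreaRect((q[:,:2]*1000).astype(np.float32)); print("caddy",r,np.percentile(q[:,2],[5,50,95]))
print(cv2.boxPoints(r).round().tolist())
# dish rim
for n,(a,b,cx,dx) in {"big":(225,290,305,370),"small":(275,315,430,470)}.items():
    s=W[a:b,cx:dx].reshape(-1,3); t=s[:,2].max(); 
    e=s[(s[:,2]>(0.068 if n=="big" else .02))]; (x,y),rr=cv2.minEnclosingCircle((e[:,:2]*1000).astype(np.float32)); print(n,t,x,y,rr)
# spoon: bright greyish in well
h=cv2.cvtColor(p,cv2.COLOR_RGB2HSV); sm=np.zeros_like(m)
sm[175:240,265:305]=((h[...,1]<70)&(h[...,2]>90))[175:240,265:305]
q=W[sm>0]; print("spoon n",len(q)); 
for a in range(178,240,6):
    r_=np.where(sm[a])[0]
    if len(r_): print(a,r_.min(),r_.max(),W[a,(r_.min()+r_.max())//2].round(4))
for n,(u,v) in dict(floor=(262,190),platter=(240,250)).items(): print(n,W[v,u])
E
```

```text
caddy ((501.66845703125, -13.1802978515625), (136.6299591064453, 310.5202331542969), 78.66082763671875) [0.08950179 0.10495646 0.11467016]
[[336.0, -50.0], [640.0, -111.0], [667.0, 23.0], [363.0, 84.0]]
big 1.3380172718589414 424.133056640625 -171.30381774902344 76.5146713256836
small 1.3380172718589414 383.3990783691406 -329.49810791015625 235.19029235839844
spoon n 318
184 289 293 [ 0.6187 -0.0418  0.0465]
190 286 293 [ 0.6016 -0.0366  0.0468]
196 284 291 [ 0.5844 -0.0314  0.0474]
202 283 289 [ 0.5675 -0.0289  0.046 ]
208 282 287 [ 0.5501 -0.0242  0.0528]
214 280 285 [ 0.5328 -0.0196  0.0614]
220 279 283 [ 0.516  -0.0175  0.0642]
226 277 281 [ 0.4992 -0.0125  0.0657]
232 276 279 [ 0.4826 -0.0078  0.0696]
floor [0.59539572 0.03387303 0.09275004]
platter [0.43002996 0.09927159 0.02411341]
```

View pics/crop.png

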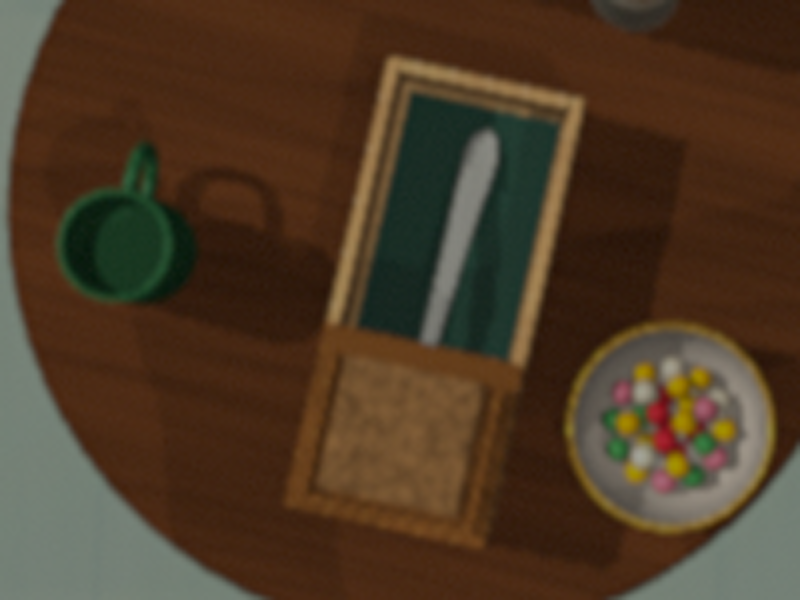

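The crop confirms the dish: the large gold-rimmed one at crop (670,428), full-image (337.5,257), on the platter. The measured caddy is 310.5×136.6 mm, which matches the given size. It is centred at (0.502,-0.013) with a yaw of -11°. The spoon's yaw is about -14° and its grip point is about (0.524,-0.018,0.0575). I'll move above it now.

```bash
python3 -m crank '[[[4.5,2.85,4.83,0,0,0,-2.6],[4.5,2.85,4.83,0,0,0,-2.6],[4.5,2.85,4.83,0,0,0,-2.6],[4.5,2.85,4.83,0,0,0,-2.6],[4.5,2.85,4.83,0,0,0,-2.6],[4.5,2.85,4.83,0,0,0,-2.6],[4.5,2.85,4.83,0,0,0,-2.6],[4.5,2.85,4.83,0,0,0,-2.6],[4.5,2.85,4.83,0,0,0,-2.6],[4.5,2.85,4.83,0,0,0,-2.6],[4.5,2.85,4.83,0,0,0,-2.5],[4.5,2.85,4.83,0,0,0,-2.5],[4.5,0,0,0,0,0,0],[4.5,0,0,0,0,0,0]]]' 80
python3 - <<'E'
from h import *
f=np.load("top0.npz");p,d=f["p"],f["d"]
h=cv2.cvtColor(p,cv2.COLOR_RGB2HSV); W=cloud("top",d)
# spoon axis by fit: project mask pixel mids at model heights
sm=np.zeros(d.shape,np.uint8); sm[175:236,265:305]=((h[...,1]<70)&(h[...,2]>90))[175:236,265:305]
v,u=np.where(sm); P=np.array([ray("top",a,b,0.036+np.interp(b,[181,226],[.006,.026])) for a,b in zip(u,v)])
l=cv2.fitLine(P[:,:2].astype(np.float32),cv2.DIST_L2,0,.01,.01).ravel(); print("axis",np.degrees(np.arctan2(l[1],l[0])),l)
e=ray("top",np.median(u[v==v.min()]),v.min()-.5,.041);print("end",e,v.min())
# dish rim
m=np.zeros(d.shape,np.uint8); m[228:288,308:368]=((W[...,2]>.066)&(W[...,2]<.1))[228:288,308:368]
v,u=np.where(m); P=np.array([ray("top",a,b,.078)[:2]*1000 for a,b in zip(u,v)],np.float32); print("dish",cv2.minEnclosingCircle(P),cv2.fitEllipse(cv2.convexHull(P)))
for n,(a,b,z) in dict(tall=(262,108,.178),short=(298,127,.118),mid=(330,133,.148)).items(): print(n,ray("top",a,b,z),W[b,a])
E
```

```text
clock: 1.85
position: [0.5233, -0.0188, 0.2309]
ee_rot: [0.992, -0.123, -0.001, 0.0]
ft_force: [-0.8, -0.7, -0.4]
grip_width: 0.529
grasp_force: 0.0
axis -14.050364 [ 0.9700827  -0.24277472  0.5542273  -0.0262133 ]
end [ 0.62365072 -0.04279989  0.041     ] 183
dish ((418.6281433105469, -174.70611572265625), 70.32252502441406) ((418.75714111328125, -174.7369384765625), (139.67979431152344, 139.89459228515625), 84.26497650146484)
tall [0.79761871 0.02979009 0.178     ] [0.79777509 0.02985804 0.1774428 ]
short [ 0.765082  -0.0607775  0.118    ] [ 0.7661023  -0.06060032  0.11375187]
mid [ 0.74402355 -0.1462805   0.148     ] [ 0.74447876 -0.14633845  0.14600815]
```

The arm is over the grip point with a yaw of -14.1°, and the measured axis is -14.05°. The dish radius measures 70 mm, as given. Now I'll descend and grip.

```bash
python3 -m crank '[[[4.5,-0.1,0,-5,0,0,0],[4.5,0,0.05,-5,0,0,0],[4.5,0,0,-4,0,0,0],[4.5,0,0,-2.5,0,0,0],[4.5,0,0,-2,0,0,0],[4.5,0,0,0,0,0,0],[4.5,0,0,0,0,0,0]]]' 80
python3 -m crank '[[[0,0,0,0,0,0,0],[0,0,0,0,0,0,0],[0,0,0,0,0,0,0],[0,0,0,0,0,0,0],[0,0,0,0,0,0,0],[0,0,0,0,0,0,0]]]' 80
python3 - <<'E'
from h import *
p,d=eyes.camera("side"); cv2.imwrite("pics/grip.png",cv2.resize(p[150:310,180:400,::-1],(770,560)))
E
```

```text
clock: 2.72
position: [0.5229, -0.0188, 0.0472]
ee_rot: [0.992, -0.123, 0.0, 0.0]
ft_force: [-0.9, -0.5, -0.0]
grip_width: 0.526
grasp_force: 0.0
clock: 3.48
position: [0.5232, -0.0181, 0.0473]
ee_rot: [0.992, -0.123, 0.001, 0.0]
ft_force: [-1.8, -0.5, 6.4]
grip_width: 0.15
grasp_force: 78.1
```

View pics/grip.png

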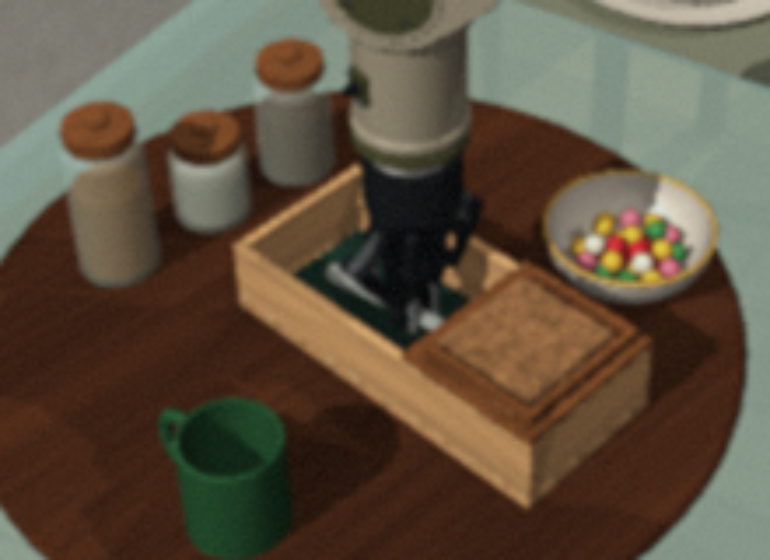

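The spoon is held: the opening is about 13 mm, the grip force 78 N, and the picture shows the fingers astride the handle near (420,300). Next I'll lift slightly and tilt the handle up about 20° while easing outward.

```bash
python3 -m crank '[[[0,0,0,0.4,0,0,0],[0,0.115,-0.03,0.54,-0.61,-2.43,0],[0,0.115,-0.03,0.54,-0.61,-2.43,0],[0,0.115,-0.03,0.54,-0.61,-2.43,0],[0,0.115,-0.03,0.54,-0.61,-2.43,0],[0,0.36,-0.09,0.56,-0.61,-2.43,0],[0,0.36,-0.09,0.56,-0.61,-2.43,0],[0,0.36,-0.09,0.56,-0.61,-2.43,0],[0,0.36,-0.09,0.56,-0.61,-2.43,0],[0,0,0,0,0,0,0]]]' 80
python3 - <<'E'
from h import *
p,d=eyes.camera("side"); cv2.imwrite("pics/tilt.png",cv2.resize(p[150:310,180:400,::-1],(770,560)))
from scipy.spatial.transform import Rotation as R
o=manip.get_obs(); print(R.from_quat(o["ee_rot"]).as_matrix().round(3), o["torque"])
E
```

```text
clock: 4.78
position: [0.5415, -0.0227, 0.0948]
ee_rot: [0.977, -0.121, 0.173, 0.022]
ft_force: [0.4, -0.1, 0.1]
grip_width: 0.148
grasp_force: 78.3
[[ 0.911 -0.244  0.332]
 [-0.229 -0.97  -0.084]
 [ 0.343  0.    -0.939]] [ 0.14916151  0.38917621 -0.02265631]
```

View pics/tilt.png

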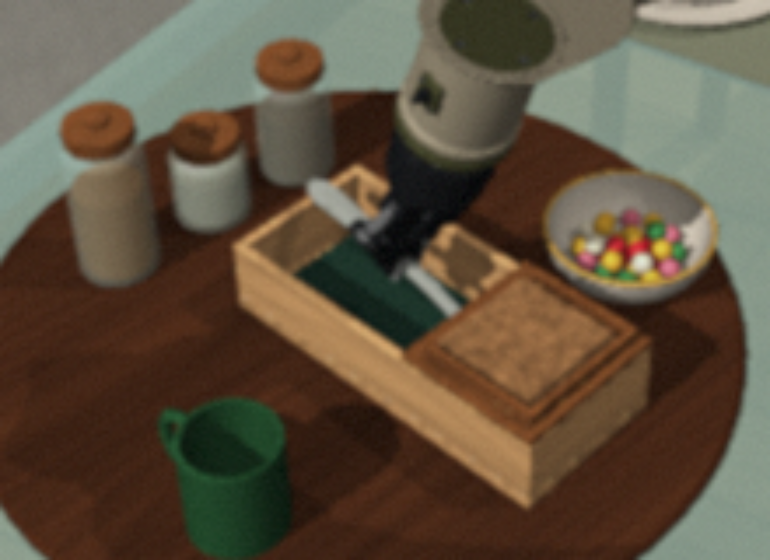

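The tilt is clean: the handle end at (315,185) is above the wall, and the contact force is near zero. Next I'll draw it out along its axis, then lift straight up.

```bash
python3 -m crank '[[[0,1.46,-0.36,0.54,0,0,0],[0,1.46,-0.36,0.54,0,0,0],[0,1.46,-0.36,0.54,0,0,0],[0,1.46,-0.36,0.54,0,0,0],[0,1.46,-0.36,0.54,0,0,0],[0,1.46,-0.36,0.54,0,0,0],[0,0,0,0,0,0,0]]]' 80
python3 - <<'E'
from h import *
p,d=eyes.camera("side"); cv2.imwrite("pics/out.png",cv2.resize(p[150:310,180:400,::-1],(770,560)))
E
```

```text
clock: 5.7
position: [0.6298, -0.0446, 0.1266]
ee_rot: [0.977, -0.121, 0.172, 0.021]
ft_force: [-0.5, -0.6, -1.0]
grip_width: 0.149
grasp_force: 78.1
```

View pics/out.png

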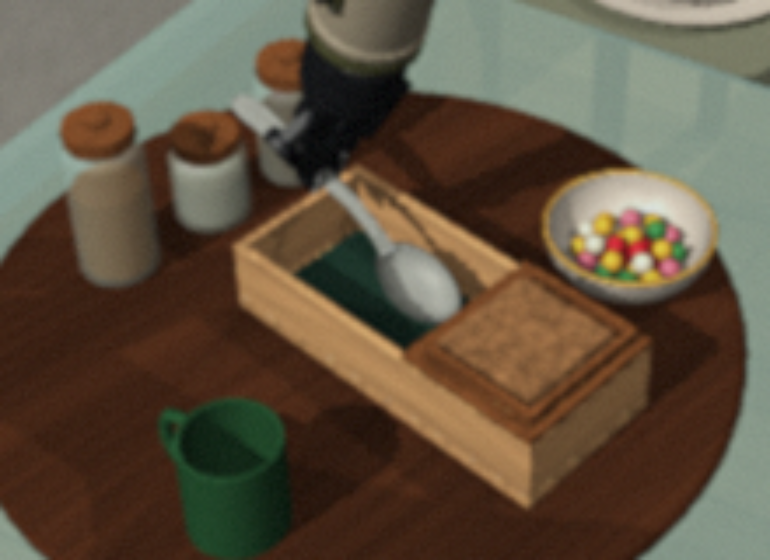

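The bowl, at about (420,285), is clear of the shelf edge, and the contact force is near zero. Next I'll lift, level the spoon and carry it toward the dish.

```bash
python3 -m crank '[[[0,0.3,-0.07,1.5,0,0,0],[0,0.2,-0.05,2,0,0,0],[0,0,0,2.5,0,0,0],[0,0,0,2.5,0,0,0],[0,0,0,2.5,0,0,0],[0,0,0,1,0,0,0],[0,-1.3,-1.96,0,0.61,2.43,0],[0,-1.3,-1.96,0,0.61,2.43,0],[0,-1.3,-1.96,0,0.61,2.43,0],[0,-1.3,-1.96,0,0.61,2.43,0],[0,-1.3,-1.96,0,0.61,2.43,0],[0,-1.3,-1.96,0,0.61,2.43,0],[0,-1.3,-1.96,0,0.61,2.43,0],[0,-1.3,-1.96,0,0.61,2.43,0],[0,0,0,-2,0,0,0],[0,0,0,-2,0,0,0],[0,0,0,-2,0,0,0],[0,0,0,0,0,0,0],[0,0,0,0,0,0,0]]]' 80
python3 - <<'E'
from h import *
from scipy.spatial.transform import Rotation as R
o=manip.get_obs(); print(R.from_quat(o["ee_rot"]).as_matrix().round(3))
for n,s in(("top",np.s_[150:300,250:450]),("side",np.s_[130:270,280:480])):
    p,d=eyes.camera(n); np.savez(n+"1.npz",p=p,d=d); cv2.imwrite(f"pics/{n}1.png",cv2.resize(p[s][...,::-1],(800,600 if n=="top" else 560)))
E
```

```text
clock: 8.12
position: [0.5305, -0.2023, 0.1875]
ee_rot: [0.992, -0.123, 0.0, 0.0]
ft_force: [0.4, -0.5, 0.1]
grip_width: 0.144
grasp_force: 78.2
[[ 0.97  -0.244  0.001]
 [-0.244 -0.97  -0.   ]
 [ 0.001  0.    -1.   ]]
```

View pics/top1.png

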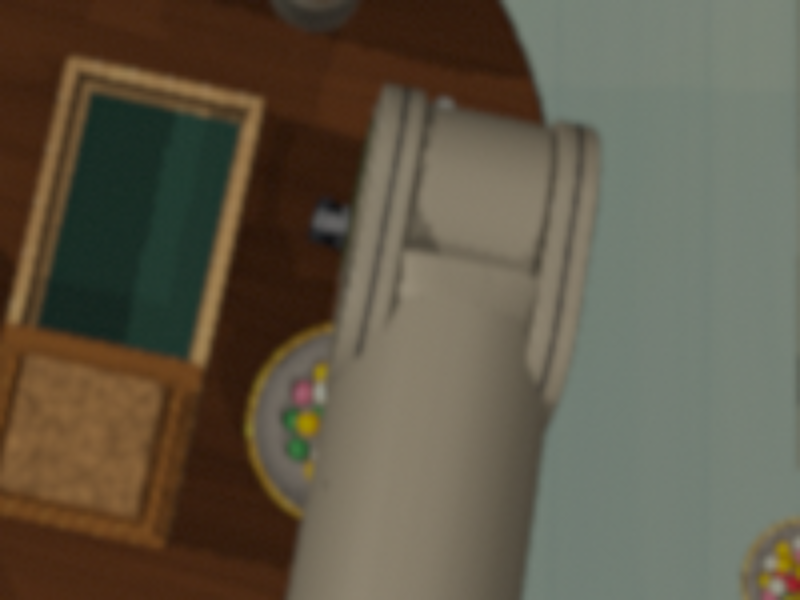

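View pics/side1.png

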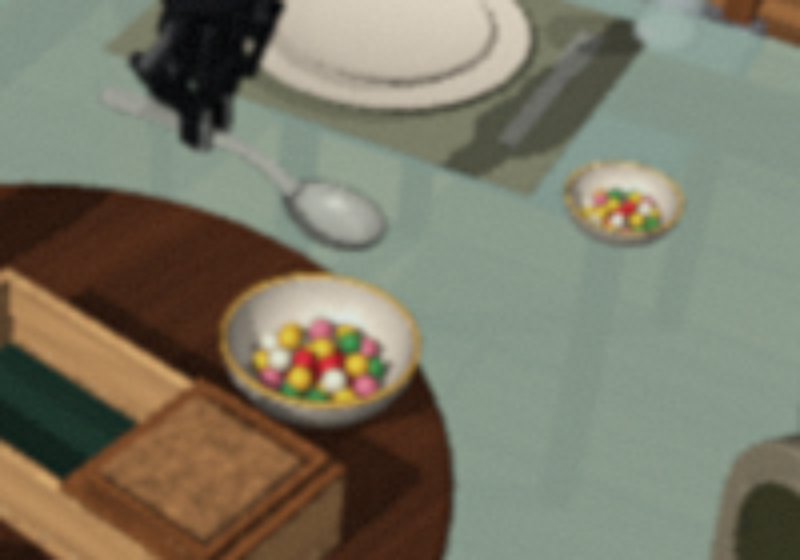

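From the side view, the bowl rim is centred near crop (337,212) and the dish rim near (321,343). The top view is blocked by the arm, but the caddy and dish have not moved. I'll check the position by casting rays at the known heights.

Run:
```python
from h import *
f=np.load("side1.npz");p,d=f["p"],f["d"];W=cloud("side",d)
m=np.zeros(d.shape,np.uint8); m[165:200,345:380]=((W[...,2]>.165)&(W[...,2]<.23)&(d>0))[165:200,345:380]
v,u=np.where(m)
q=np.array([ray("side",a,b,.194)[:2]*1000 for a,b in zip(u,v)],np.float32); print("bowl",len(u),cv2.minAreaRect(q)," depth pts",np.median(W[m>0],0),np.percentile(W[m>0][:,2],[2,50,98]))
print("tip",ray("side",*(np.array([385,238])/4+[280,130]),.194),"end",ray("side",*(np.array([103,96])/4+[280,130]),.18))
m=np.zeros(d.shape,np.uint8); m[195:240,330:390]=((W[...,2]>.066)&(W[...,2]<.1))[195:240,330:390]
v,u=np.where(m);q=np.array([ray("side",a,b,.078)[:2]*1000 for a,b in zip(u,v)],np.float32);print("dish",cv2.minEnclosingCircle(q))
```

```text
bowl 374 ((430.0750427246094, -181.55654907226562), (56.5252571105957, 122.79816436767578), 59.11619567871094)  depth pts [ 0.42090975 -0.18483635  0.18538806] [0.17416165 0.18538806 0.20094579]
tip [ 0.37128958 -0.16507474  0.194     ] end [ 0.62686249 -0.22323748  0.18      ]
dish ((414.8124084472656, -157.5624542236328), 88.70622253417969)
```

```bash
python3 -m crank '[[[0,0,0,-2,0,0,0],[0,0,0,-2,0,0,0],[0,0,0,-1.5,0,0,0],[0,0,0,0,0,0,0],[0,0,0,0,0,0,0]]]' 80
python3 - <<'E'
from h import *
print("dish side",ray("side",321/4+280,342/4+130,.078))
p,d=eyes.camera("side"); cv2.imwrite("pics/side2.png",cv2.resize(p[150:255,300:440,::-1],(800,600),interpolation=cv2.INTER_CUBIC))
E
```

```text
clock: 8.85
position: [0.5307, -0.2025, 0.1326]
ee_rot: [0.992, -0.123, 0.001, 0.0]
ft_force: [-0.1, 0.0, -0.9]
grip_width: 0.146
grasp_force: 78.2
dish side [ 0.41407161 -0.17172105  0.078     ]
```

View pics/side2.png

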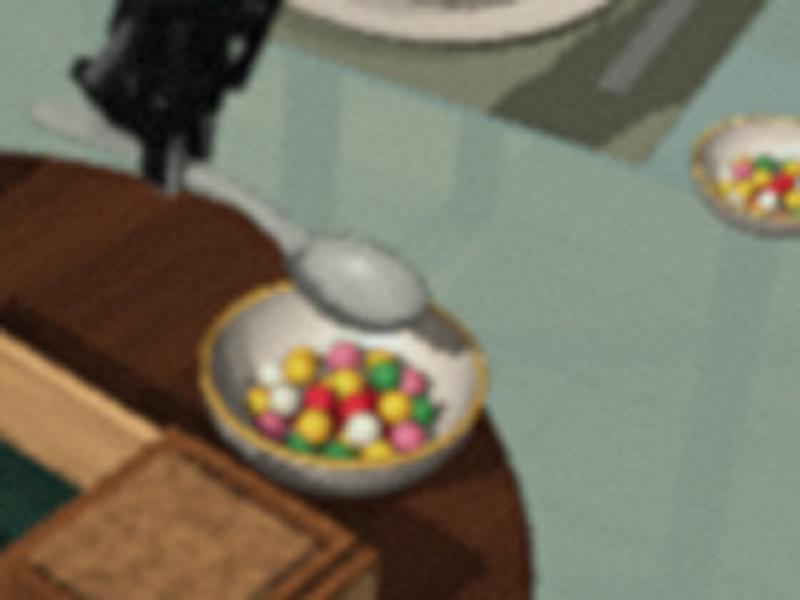

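In the same side view the dish centre is (0.414,-0.172) and the bowl centre is (0.411,-0.173), so they agree within about 3 mm. The spoon is level, hollow up, about 43 mm above the rim and touching nothing. I'll let it settle and hand in.

```bash
python3 -m crank '[[[0,0,0,0,0,0,0],[0,0,0,0,0,0,0],[0,0,0,0,0,0,0],[0,0,0,0,0,0,0]]]' 80; python3 -c "
from workcell import job; print(job.hand_in())"
```

```text
clock: 9.4
position: [0.5302, -0.2024, 0.1318]
ee_rot: [0.992, -0.123, 0.0, 0.0]
ft_force: [-0.1, 0.0, -2.0]
grip_width: 0.148
grasp_force: 78.2
the job is handed in; nothing more can be done
None
```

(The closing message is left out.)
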